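# Find the hidden catch tile of the bead chest and press it

## Task

One of the five square wooden tiles set flush in the bead chest's flat lid panel is a hidden push catch; the other four are solid. Feel along the row with the fingertips until you find the one that gives, and press it down so that the chest's drawer springs out by itself, then take the hand away so that the tile comes back up. Do not touch the drawer, and leave the other things on the chest and table where they are; nothing is to be picked up.

Things in the scene. Friction and masses are not known exactly. Their poses are not given: they have to be found in the camera images.
- chest: Low wooden bead chest, fixed to the table, 200 mm deep (its x), 300 mm wide (its y), 85 mm high. Origin: centre of its underside; z up; the drawer front is on its -x side, towards the robot. Its top is a flat level panel, 85 mm above the table, with a row of five identical square tiles along its y.
- tile0 (a point): Centre of the top of the tile in place 0 of the row (0 at the chest's -y end, 4 at +y), flush with the panel; axes as the chest. A 48 x 48 mm tile in a 52 x 52 mm opening (2 mm gap all round), 56 mm from the next, row 20 mm to the -x side of the chest's centre. Which place holds the catch changes every time and cannot be seen; the other four tiles are rigid.
- tile1 (a point): Centre of the top of the tile in place 1 of the row (0 at the chest's -y end, 4 at +y), flush with the panel; axes as the chest. A 48 x 48 mm tile in a 52 x 52 mm opening (2 mm gap all round), 56 mm from the next, row 20 mm to the -x side of the chest's centre. Which place holds the catch changes every time and cannot be seen; the other four tiles are rigid.
- tile2 (a point): Centre of the top of the tile in place 2 of the row (0 at the chest's -y end, 4 at +y), flush with the panel; axes as the chest. A 48 x 48 mm tile in a 52 x 52 mm opening (2 mm gap all round), 56 mm from the next, row 20 mm to the -x side of the chest's centre. Which place holds the catch changes every time and cannot be seen; the other four tiles are rigid.
- tile3 (a point): Centre of the top of the tile in place 3 of the row (0 at the chest's -y end, 4 at +y), flush with the panel; axes as the chest. A 48 x 48 mm tile in a 52 x 52 mm opening (2 mm gap all round), 56 mm from the next, row 20 mm to the -x side of the chest's centre. Which place holds the catch changes every time and cannot be seen; the other four tiles are rigid.
- tile4 (a point): Centre of the top of the tile in place 4 of the row (0 at the chest's -y end, 4 at +y), flush with the panel; axes as the chest. A 48 x 48 mm tile in a 52 x 52 mm opening (2 mm gap all round), 56 mm from the next, row 20 mm to the -x side of the chest's centre. Which place holds the catch changes every time and cannot be seen; the other four tiles are rigid.
- catch (a joint): How far the catch tile is pressed below flush, in m: 0 up and flush, 0.006 fully down. It lets the drawer go at about 0.0045 and springs back up when released. The spring takes 2 N to start and 5 to 6 N to go fully down. The reading does not tell in which place the tile is.
- drawer_slide (a joint): How far the drawer has come out, in m: 0 shut, 0.05 fully out. Shut and held by the catch at the start; once let go a spring drives it fully out towards the chest's -x within about half a second, and it stays there.
- drawer: The drawer. Its front board, 10 mm thick, 282 mm wide, 64 mm high, without a handle, fills the chest's -x side and stays below the panel. The origin coincides with the chest's while the drawer is shut; axes as the chest. Not to be touched.
- ring_gauge: Bystander: loose brass ring, 30 mm across, 10 mm high, lying on the panel behind the tiles (chest's +x side), its centre 55 to 75 mm beyond the chest's centre. Origin: centre of its underside.
- bobbin: Bystander: loose metal bobbin, 26 mm across, 22 mm high, upright on the panel behind the tiles, its centre 55 to 75 mm beyond the chest's centre. Origin: centre of its underside.
- bead_dish: Bystander: loose round glass dish, 100 mm across, 30 mm high, on the table right of the chest. Origin: centre of its underside.
- pliers: Bystander: loose bent-nose pliers with blue handles, about 140 mm long, 12 mm thick, lying on the 12 mm thick purple mat block right of the chest. Origin: underside near the pivot.
- mandrel: Bystander: loose wooden ring mandrel standing upright, 243 mm high, foot 72 mm across, beyond the chest on the left. Origin: centre of its underside.
- awl: Bystander: loose awl, 150 mm long, lying on the table at the right. Origin: under its middle.

How it is judged:
By the outcome, as a careful person would: the job done as asked, in the order asked, and still so for the second after the job is handed in, with the robot touching nothing.
It also fails if it takes over 40 s, if anything falls off the work surface, if the arm or the gripper's body presses on something with over 40 N, if the wrist force passes 120 N, or if a joint passes its speed limit or range.

## Robot

A 6-joint arm with a two-finger parallel gripper is mounted at the origin on the work surface. World frame = base frame: x ahead of the robot, y to its left, z up, the work surface at z = 0. Lengths are in m, angles in rad, forces in N, time in s.
With the tool pointing down it reaches from about 0.35 to 0.975 m from the base axis. Payload 4.9 kg.
Tool frame: the origin (TCP) lies midway between the tips of the shut fingers; the grasp point (between the pads) lies ctrl.grip_depth behind it (ctrl.grip_depth is the distance from the TCP to the grasp point, in m); z points along the fingers, y is the line along which they close (so a half turn about z gives the same grasp; the last joint's range is limited). The gripper opens to 85 mm and grips with 20 to 120 N. Pads are 22 mm wide; open, the fingers measure 114 mm over their backs; the gripper's body (76 mm by 85 mm) begins 54 mm behind the grasp point. The pads swing forward as they close: fully open they stand 13 mm farther back than shut.
Start: joints at [-1.443, 0.053, 1.613, -0, 1.476, -0.119], TCP at [0.153, -0.606, 0.231] pointing down, gripper open.
Joint ranges: [-3.01, 3.01], [-1.01, 2.22], [0.06, 2.58], [-1.02, 4.17], [0.09, 2.62], [-3.14, 3.14]. Speed limits (rad/s): [2.57, 2.57, 3.14, 3.14, 3.14, 3.14].

## Interface

Orientations are given as a rotation vector (axis times angle).
In Python, from station import ctrl, get_image, camera_model gives the robot as it stands. The module is installed in compiled form; this text tells all that it offers.
- The arm moves only by the shell command python3 -m crank 'ROWS' [FORCE]. ROWS is JSON, a list of rows, each a list of 7 numbers: the shift along the tool's x, y, z in mm, then the turn, a rotation vector about the tool's x, y, z in rad, then the opening, from -1 (shut) to 1 (fully open). A call has exactly 10 rows; each row shifts and turns the commanded pose from where the row before left it, along the tool's axes as they then stand; what a row does not reach is not made up. A row lasts 1/12 s, in which the tool goes at most 41.7 mm and 7.16 degrees, less where a joint would pass 70% of its speed; a pose out of reach is approached as far as the arm can. A call with a gripper value outside its range is refused whole. The fingers move at their own pace and stop on an object; FORCE is the grip in N (left out, the last holds). Time passes only in rows, so rows that do not move let the fingers close, or fill a call up. It gives the time, the measured TCP pose, the force, the opening and the grip force at its end, in the units of the state.
- ctrl.get_obs(): the state, without advancing time (a new reading comes with each control period).
- get_image(name): name is "scene" or "side" or "wrist"; returns the picture (384x512x3 uint8, red, green, blue); there is no depth.
- camera_model(name): a dict with "vertical_fov" (degrees; the focal length in pixels is half the picture's height over the tangent of half this angle, whatever the lens; pixels are square), "cx", "cy" (the principal point, pixels), "R" (3x3) and "t" (3): a world point X has camera coordinates R X + t; the wrist camera has in their place "hand_eye" (4x4, takes a point from camera to tool coordinates, whose origin is the TCP and whose axes are the flange's). Camera axes: x right, y down, z forward; pixel columns grow to the right and rows downward; lengths in m; the calibration is good to about 2 mm. A picture is of the moment at which its call begins: read the wrist's pose just before it. camera_model takes no time and is no camera call.
- ctrl.finish_job(): hands the job in; it is judged then, once.
The state is a dict: "t": time; "q": joint angles; "dq": joint speeds; "effort": joint torques, N m; "tool_pos": TCP position; "tool_rot": TCP orientation; "contact_force": force on the tool from outside, world axes, zero at the start; "wrist_torque": the same for the moment, N m; "opening": finger opening in m; "grip_force": force on a finger pad.
Only numpy, scipy, OpenCV 4.12 (cv2) and the standard library are available. Lean on these libraries where they do the work, as an engineer would, in place of code of your own. Each camera call takes 0.05 s, during which the arm holds its last target. There are 200 camera calls.

## Working session

There is one attempt and no reset: what is moved stays moved. The work goes in short steps, Python scripts to look and compute and a shell command to move; the robot and the scene stay as the last step left them, time stands still between calls to the robot, and variables do not carry over. Pictures are saved under pics/ and viewed, at most 10 in all, crops included, and the job is handed in when it is done.

```bash
mkdir -p pics; python3 - <<'E'
from station import ctrl,get_image,camera_model
import cv2,numpy as np
for n in("scene","side"):
    cv2.imwrite(f"pics/{n}0.png",cv2.resize(get_image(n)[:,:,::-1],(800,600),interpolation=cv2.INTER_CUBIC))
    m=camera_model(n);print(n,m["vertical_fov"],m["cx"],m["cy"],-np.array(m["R"]).T@m["t"])
o=ctrl.get_obs();print(o)
E
```

```text
scene 52.02386536921951 256.3546476934571 190.70992988851134 [ 1.12467963 -0.32071234  1.07339073]
side 46.965227042868506 249.62532573314422 190.97056703637696 [ 0.4164788  -1.41861847  0.9779309 ]
{'t': 0.1, 'q': array([-1.44296252e+00,  5.32959237e-02,  1.61416031e+00,  8.69425395e-06,
        1.47600646e+00, -1.19003181e-01]), 'dq': array([ 0.00138837,  0.00039555, -0.00247749, -0.00140481,  0.0006916 ,
        0.00095183]), 'effort': array([-1.56442275e-03, -3.94906569e+01, -3.71362317e+01, -2.36736978e-04,
        3.98070508e-03, -2.09399751e-06]), 'tool_pos': array([ 0.15263938, -0.60549022,  0.23018065]), 'tool_rot': array([-3.11584078e+00, -3.86515547e-01, -6.24197563e-07]), 'contact_force': array([-0.09253165, -0.57648847, -0.72747262]), 'wrist_torque': array([-0.00677257, -0.0209309 , -0.03059989]), 'grip_force': 0.0, 'opening': 0.08544015002544074}
```

View pics/scene0.png

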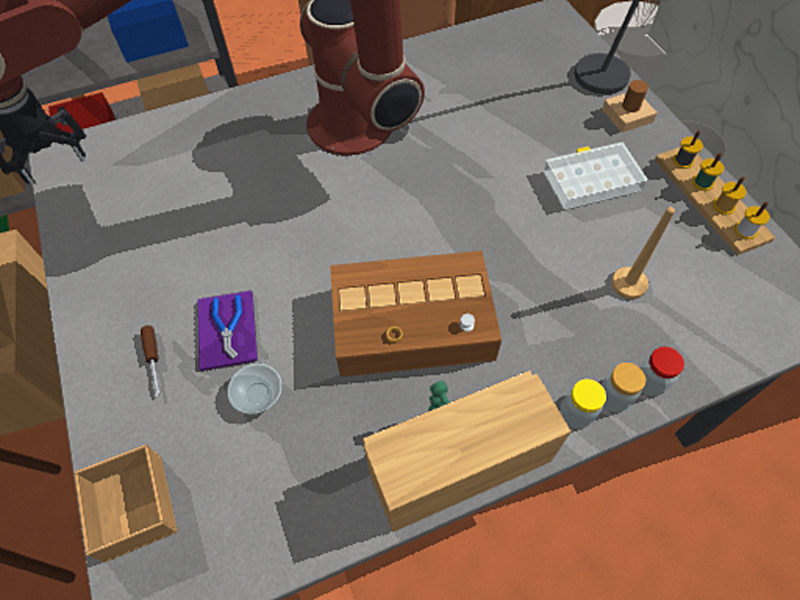

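The picture shows the chest with the tile row at about (352,298) to (470,286) in 800x600 pixels. The left end is -y. The ring is at (394,334), the bobbin at (467,322), and the mandrel is well off to the right.

```bash
cat > h.py <<'E'
from station import ctrl,get_image,camera_model
import cv2,numpy as np
from scipy.spatial.transform import Rotation as Ro
def ray(n,uv,z):
    m=camera_model(n);f=192/np.tan(np.radians(m["vertical_fov"]/2))
    if n=="wrist":
        o=ctrl.get_obs();H=np.array(m["hand_eye"]);Rt=Ro.from_rotvec(o["tool_rot"]).as_matrix()
        R=Rt@H[:3,:3];c=Rt@H[:3,3]+o["tool_pos"]
    else: R=np.array(m["R"]).T;c=-R@np.array(m["t"])
    uv=np.atleast_2d(uv);d=np.c_[(uv[:,0]-m["cx"])/f,(uv[:,1]-m["cy"])/f,np.ones(len(uv))]@R.T
    return c+d*((z-c[2])/d[:,2])[:,None]
E
python3 - <<'E'
from h import *
im=get_image("scene");p=np.array([[352,298],[382,295],[411,291],[441,288],[470,286]])*.64
ref=np.median([im[int(v),int(u)] for u,v in p],0);print(ref)
mask=(np.abs(im.astype(int)-ref).max(2)<35).astype(np.uint8)
n,l,s,c=cv2.connectedComponentsWithStats(mask,connectivity=4)
q=[]
for u,v in p:
    i=l[int(v),int(u)];print(i,s[i],c[i]);q.append(c[i])
w=ray("scene",q,.085);print(w.round(4))
d=np.diff(w,axis=0);print(np.linalg.norm(d[:,:2],axis=1))
print(ray("scene",np.array([[394,334],[467,320]])*.64,.095).round(3))
a=np.arctan2(*(w[4]-w[0])[:2]);print("dir y from world y (deg, yaw=-)",np.degrees(a))
E
```

```text
[229. 185. 122.]
29 [217 184  17  14 204] [225.29901961 190.45098039]
28 [236 182  17  14 206] [244.16990291 188.53883495]
27 [255 180  17  14 206] [262.97572816 186.59708738]
26 [273 178  18  14 203] [281.6453202  184.70935961]
25 [292 176  18  15 200] [300.42  182.865]
[[ 0.5289 -0.1829  0.085 ]
 [ 0.5448 -0.1293  0.085 ]
 [ 0.5606 -0.0757  0.085 ]
 [ 0.5765 -0.0223  0.085 ]
 [ 0.5927  0.0316  0.085 ]]
[0.05583861 0.0559086  0.05573559 0.05626575]
[[ 0.637 -0.142  0.095]
 [ 0.663 -0.009  0.095]]
dir y from world y (deg, yaw=-) 16.556816524100338
```

View pics/side0.png

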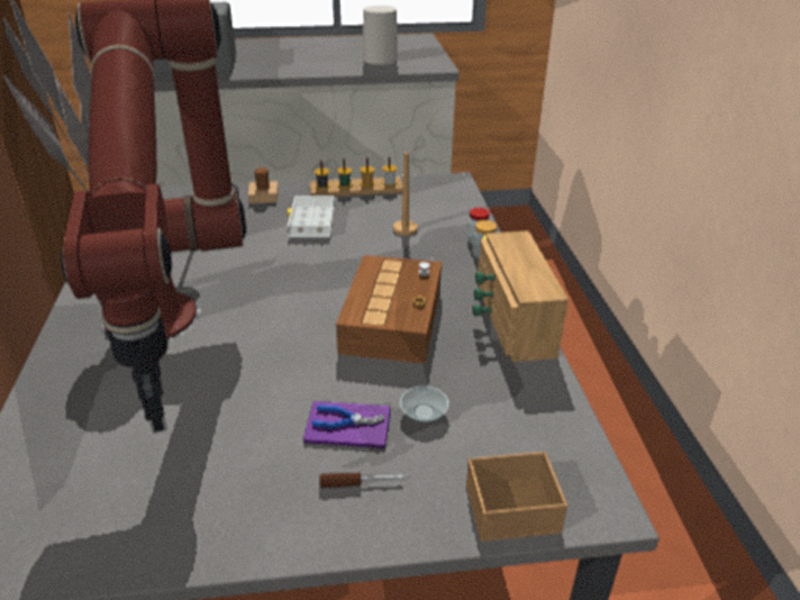

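The side view agrees: the area around the chest is clear. The back-projected tiles are 55.9 mm apart against the 56 mm given, and the chest yaw is -16.6°. I'll shut the fingers and go above tile 0.

```bash
python3 -m crank '[[23.4,-15.9,0,0,0,0,-1],[23.4,-15.9,0,0,0,0,-1],[23.4,-15.9,0,0,0,0,-1],[23.4,-15.9,0,0,0,0,-1],[23.4,-15.9,0,0,0,0,-1],[23.4,-15.9,0,0,0,0,-1],[23.4,-15.9,0,0,0,0,-1],[23.4,-15.9,0,0,0,0,-1],[23.4,-15.9,0,0,0,0,-1],[23.4,-15.9,0,0,0,0,-1]]' && python3 -m crank '[[23.4,-15.9,0,0,0,0,-1],[23.4,-15.9,0,0,0,0,-1],[23.4,-15.9,0,0,0,0,-1],[23.4,-15.9,0,0,0,0,-1],[23.4,-15.9,0,0,0,0,-1],[23.4,-15.9,0,0,0,0,-1],[23.4,-15.9,0,0,0,0,-1],[23.4,-15.9,0,0,0,0,-1],[23.4,-15.9,0,0,0,0,-1],[23.4,-15.9,0,0,0,0,-1]]' && python3 -m crank '[[0,0,10,0,0,0.0536,-1],[0,0,10,0,0,0.0536,-1],[0,0,10,0,0,0.0536,-1],[0,0,10,0,0,0.0536,-1],[0,0,10,0,0,0.0536,-1],[0,0,10,0,0,0.0536,-1],[0,0,10,0,0,0.0536,-1],[0,0,10,0,0,0.0536,-1],[0,0,10,0,0,0.0536,-1],[0,0,10,0,0,0.0536,-1]]'
```

```text
t: 0.98
tool_pos: [0.3413, -0.3934, 0.231]
tool_rot: [-3.117, -0.386, 0.0]
contact_force: [0.2, -1.0, -0.2]
opening: -0.0003
grip_force: 0.0
t: 1.82
tool_pos: [0.5294, -0.182, 0.2309]
tool_rot: [-3.117, -0.387, 0.001]
contact_force: [0.7, -0.7, 0.7]
opening: -0.0
grip_force: 0.0
t: 2.65
tool_pos: [0.5285, -0.1832, 0.1304]
tool_rot: [-3.108, 0.457, 0.001]
contact_force: [0.7, 0.6, 0.5]
opening: -0.0001
grip_force: 0.0
```

```bash
python3 - <<'E'
from h import *
cv2.imwrite("pics/w1.png",get_image("wrist")[:,:,::-1])
m=camera_model("wrist");f=192/np.tan(np.radians(m["vertical_fov"]/2));H=np.linalg.inv(np.array(m["hand_eye"]))
o=ctrl.get_obs();Rt=Ro.from_rotvec(o["tool_rot"]).as_matrix()
for P in([.5289,-.1829,.085],[.5448,-.1293,.085],o["tool_pos"]):
    p=H[:3,:3]@(Rt.T@(np.array(P)-o["tool_pos"]))+H[:3,3];print(f*p[0]/p[2]+m["cx"],f*p[1]/p[2]+m["cy"])
E
```

```text
254.79334345443556 220.49256988071443
166.0935900668887 220.8717266154432
254.8627239902104 252.93924381783768
```

View pics/w1.png

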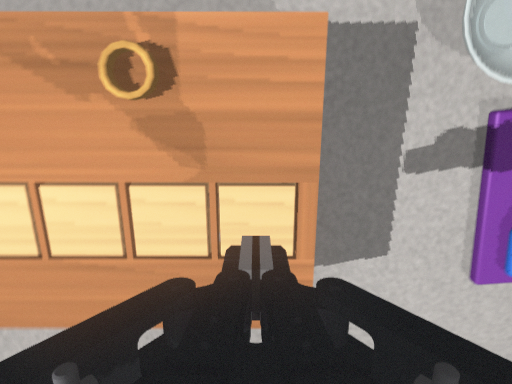

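The wrist view puts tile 0 at (256,221) and tile 1 at (168,221), as predicted to about 1-2 pixels. Next I'll press 2 mm on tile 0 to read the stiffness.

```bash
python3 -m crank '[[0,0,8,0,0,0,-1],[0,0,8,0,0,0,-1],[0,0,8,0,0,0,-1],[0,0,8,0,0,0,-1],[0,0,8,0,0,0,-1],[0,0,2,0,0,0,-1],[0,0,2,0,0,0,-1],[0,0,2,0,0,0,-1],[0,0,1.5,0,0,0,-1],[0,0,0,0,0,0,-1]]'
```

```text
t: 3.53
tool_pos: [0.5292, -0.1835, 0.0851]
tool_rot: [3.109, -0.452, 0.0]
contact_force: [-0.9, 1.4, 3.5]
opening: -0.0
grip_force: 2.0
```

```bash
python3 -m crank '[[0,0,1,0,0,0,-1],[0,0,1,0,0,0,-1],[0,0,1,0,0,0,-1],[0,0,0,0,0,0,-1],[0,0,0,0,0,0,-1],[0,0,0,0,0,0,-1],[0,0,0,0,0,0,-1],[0,0,0,0,0,0,-1],[0,0,0,0,0,0,-1],[0,0,0,0,0,0,-1]]'
```

```text
t: 4.37
tool_pos: [0.5292, -0.1835, 0.085]
tool_rot: [3.109, -0.452, -0.001]
contact_force: [-10.3, 4.7, 19.8]
opening: 0.0002
grip_force: 9.6
```

Tile 0 stays at z = 0.085 under 20 N, so it is solid. On to tile 1.

```bash
python3 -m crank '[[0,0,-18,0,0,0,-1],[0,0,0,0,0,0,-1],[0,-19,0,0,0,0,-1],[0,-19,0,0,0,0,-1],[0,-18,0,0,0,0,-1],[0,0,6,0,0,0,-1],[0,0,6,0,0,0,-1],[0,0,3,0,0,0,-1],[0,0,3,0,0,0,-1],[0,0,0,0,0,0,-1]]'
```

```text
t: 5.2
tool_pos: [0.5449, -0.1298, 0.0805]
tool_rot: [-3.107, 0.454, -0.0]
contact_force: [1.2, 3.6, 4.1]
opening: -0.0003
grip_force: 1.9
```

Tile 1 gives: z = 0.0805 with about 4 N. I'll press it fully down, hold, then lift clear.

```bash
python3 -m crank '[[0,0,1,0,0,0,-1],[0,0,1,0,0,0,-1],[0,0,0,0,0,0,-1],[0,0,0,0,0,0,-1],[0,0,0,0,0,0,-1],[0,0,0,0,0,0,-1],[0,0,0,0,0,0,-1],[0,0,0,0,0,0,-1],[0,0,0,0,0,0,-1],[0,0,0,0,0,0,-1]]' && python3 -m crank '[[0,0,-5,0,0,0,-1],[0,0,-15,0,0,0,-1],[0,0,-20,0,0,0,-1],[0,0,-20,0,0,0,-1],[0,0,-20,0,0,0,-1],[0,0,-20,0,0,0,-1],[0,0,-20,0,0,0,-1],[0,0,-20,0,0,0,-1],[0,0,-10,0,0,0,-1],[0,0,0,0,0,0,-1]]'; python3 - <<'E'
from h import *
a=get_image("wrist");b=get_image("side")[140:260,190:310]
cv2.imwrite("pics/f.png",np.hstack([cv2.resize(x[:,:,::-1],(400,300 if i==0 else 400)) if i else cv2.copyMakeBorder(cv2.resize(x[:,:,::-1],(400,300)),0,100,0,0,0) for i,x in enumerate((a,b))]))
E
```

```text
t: 6.03
tool_pos: [0.5449, -0.1299, 0.079]
tool_rot: [3.108, -0.453, 0.001]
contact_force: [-0.5, 1.0, 5.0]
opening: 0.0001
grip_force: 2.6
t: 6.87
tool_pos: [0.5457, -0.1304, 0.2313]
tool_rot: [3.107, -0.453, 0.006]
contact_force: [-0.1, -0.1, 0.2]
opening: -0.0001
grip_force: 0.0
```

View pics/f.png

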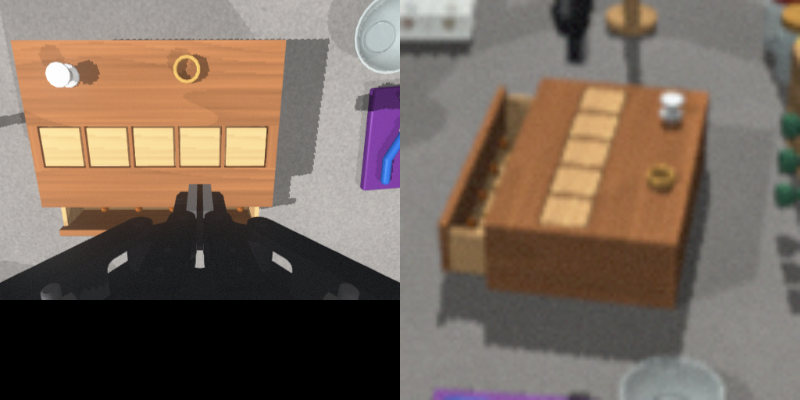

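The drawer is out: at the left in the side crop, (470,180), and below the panel in the wrist view, (160,220). All the tiles are flush, the ring and bobbin are undisturbed, and the hand is clear.

```bash
python3 -c "from station import ctrl;print(ctrl.finish_job())"
```

```text
the job is handed in; nothing more can be done
None
```

The catch was tile 1: I pressed it fully down, the drawer sprang out by itself and the tile came back up flush, and the job was handed in at about 7 s with the hand clear and the ring and bobbin undisturbed.

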